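# Swing the counterweighted hand rest up and push the canvas home

### The job

Open up the painting station: push the hand rest up by its wooden front bar from underneath, past its balance point, so that it stays raised by itself against its upper stop. Then push the small canvas straight back along the board until its whole back edge lies flush against the dark ledge. Only push with the fingers: do not grip or lift anything, do not fling or force the rest, and leave the pots, bottles and brushes where they are.

Things in the scene. Friction and masses are not known exactly. Their poses are not given: they have to be found in the camera images.
- station: the fixed painting station: a plywood board 310 x 440 x 12 mm on the table. Origin on the table surface; +x points to the station's back (away from the robot at yaw 0), y along its ledge, z up. Board: x -140 to +170 mm, y +-220 mm, top at z 12 mm. Two grey posts, 30 x 20 mm, 130 mm high, at x +100, y +-137 mm, carry the hand rest.
- ledge (a point): middle of the front face of the low dark wooden ledge on the board, at the board's top: x +60, y 0, z +12 mm of the station. The ledge is 220 mm long along the station's y and 16 mm high; axes as the station's
- hinge (a point): middle of the hand rest's hinge axis, at x +100, y 0, z +115 mm of the station; the axis runs along the station's y; axes as the station's
- rest (a joint): angle of the hand rest, rad: 0 down on its lower stop (its arms then slope 0.50 rad up towards the front bar), growing as the bar goes up and back, 1.25 at its upper stop, slightly past upright. It balances at about 0.67: below, it falls back down; beyond, it swings on by itself to the upper stop and stays. The first push takes 1 to 2 N square to the arms at the bar, less further up; damped
- rest_bar (a point): centre of the hand rest's front bar: round, pale wood, 24 mm thick, 290 mm long along the station's y, 200 mm from the hinge axis on two steel side arms at y +-119 mm; brass counterweights behind the hinge. Down, it is 211 mm above the table and 76 mm in front of the station's origin; raised, 312 mm above the table. Moves with the bar
- canvas: the small loose canvas, painted dark with pink and green, 120 mm (its x) x 180 mm (its y) x 18 mm, 250 g, lying flat on the station's board under the hand rest. Origin at the centre of its underside; x points to its back edge. Flush at the ledge its origin is at the station's x 0.
- paint_pot: small blue paint pot, 38 mm across, 50 mm high, standing on the left side of the board; origin under its centre; leave alone
- paint_tube: pink and silver paint tube, about 90 x 26 x 18 mm, lying on the right side of the board; origin under its middle; leave alone
- brush_jar: white jar 84 mm across and 100 mm high with brushes up to 270 mm; origin under its centre; leave alone
- orange_bottle: orange bottle 68 mm across, 190 mm high; origin under its centre; leave alone
- medium_jar: clear jar with a white lid, 72 mm across, 110 mm high; origin under its centre; leave alone
- mug: blue mug, 80 mm across, 90 mm high; origin under its centre; leave alone
- palette_brush: flat brush 200 mm long along its x, 42 mm wide, 20 mm high, lying on the table on the left; origin under its middle; leave alone
There are look-alikes about, which are no part of the job. There is more than one size of the canvas; the one meant has the size given above.

How it is judged:
On the way, in this order (a step that is already met when the one before it is completed fails the run):
1. the hand rest is being pushed up by its front bar with the fingers (value of joint rest above 0.3 rad and contact force between the fingers and rest_c0 above 0.2 N).
2. the hand rest stands raised by itself, not held (value of joint rest above 1.12 rad and contact force between the fingers and rest below 0.1 N and velocity of joint rest below 0.2 rad/s), for 0.2 s.
3. the canvas lies flush against the ledge (x of canvas in the frame of station above -0.005 m and angle between the x axis of canvas and the x axis of station, either way round below 0.05 rad), for 0.2 s.
At the end, for the whole second after the job is handed in: The hand rest stays up by itself (joint above 1.12 rad), and the canvas lies flat on the board, its back edge within 5 mm of the ledge and parallel to it within 0.05 rad, not shifted more than 40 mm sideways from the station's middle, everything at rest (all of step 3 and value of joint rest above 1.12 rad and y of canvas in the frame of station between -0.04 and 0.04 m and z of canvas in the frame of station below 0.016 m and linear speed of canvas below 0.01 m/s and velocity of joint rest below 0.1 rad/s); the robot touches nothing.
It fails at once if the canvas is lifted or tipped (z of canvas in the frame of station above 0.026 m or angle between canvas's own z axis and vertical above 0.2 rad).
It fails at once if the hand rest is flung (faster than 4 rad/s) (velocity of joint rest above 4 rad/s).
It fails at once if the hand rest is gripped or forced (more than 40 N) (contact force between the fingers and rest above 40 N).
It fails at once if a pot, bottle, jar, mug, tube or brush is moved more than 25 mm (distance of any of paint_pot, paint_tube, brush_jar, orange_bottle, medium_jar, mug, palette_brush from where it was at the start of the episode above 0.025 m).
It also fails if it takes over 53 s, if anything falls off the work surface, if the arm or the gripper's body presses on something with over 40 N, if the wrist force passes 120 N, or if a joint passes its speed limit or range.

### The arm

A 6-joint arm with a two-finger parallel gripper is mounted at the origin on the work surface. World frame = base frame: x ahead of the robot, y to its left, z up, the work surface at z = 0. Lengths are in m, angles in rad, forces in N, time in s.
With the tool pointing down it reaches from about 0.325 to 0.925 m from the base axis. Payload 3.1 kg.
Tool frame: the origin (TCP) lies midway between the tips of the shut fingers; the grasp point (between the pads) lies ctrl.grip_point_offset behind it (ctrl.grip_point_offset is the distance from the TCP to the grasp point, in m); z points along the fingers, y is the line along which they close (so a half turn about z gives the same grasp; the last joint's range is limited). The gripper opens to 85 mm and grips with 20 to 120 N. Pads are 22 mm wide; open, the fingers measure 114 mm over their backs; the gripper's body (76 mm by 85 mm) begins 54 mm behind the grasp point. The pads swing forward as they close: fully open they stand 13 mm farther back than shut.
Start: joints at [-1.395, 0.217, 1.613, -0, 1.311, -0.112], TCP at [0.177, -0.599, 0.231] pointing down, gripper open.
Joint ranges: [-2.75, 2.75], [-0.78, 2.1], [0.31, 2.55], [-1.13, 4.27], [0.13, 2.63], [-2.58, 2.58]. Speed limits (rad/s): [2.79, 2.79, 3.14, 3.14, 3.14, 3.14].

### API

Orientations are given as a unit quaternion [w, x, y, z].
In Python, from cell import telemetry, vision, finish_job, ctrl gives the robot as it stands.
- The arm moves only by the tool send_rows, never from a script. Its argument "plan" is a list that holds one entry, the list of rows, each a list of 7 numbers: the shift along the tool's x, y, z in units of 0.025 m (1.0 is 0.025 m), then the turn, a rotation vector about the tool's x, y, z in units of 0.08 rad (1.0 is 0.08 rad), then the finger opening in mm, from 0 to 85.4. A call has 1 to 12 rows; each row shifts and turns the commanded pose from where the row before left it, along the tool's axes as they then stand; what a row does not reach is not made up. A row lasts 1/12 s, in which the tool goes at most 41.7 mm and 7.16 degrees, less where a joint would pass 70% of its speed; a pose out of reach is approached as far as the arm can. A call with a number of a shift or a turn outside -1 to 1 is refused whole. A call with a gripper value outside its range is refused whole. The fingers move at their own pace and stop on an object; the grip force is fixed at half the most. Time passes only in rows, so rows that do not move let the fingers close. It gives the time, the measured TCP pose, the force, the opening and the grip force at its end, in the units of the state.
- telemetry.observe(): the state, without advancing time (a new reading comes with each control period).
- vision.read_camera(name): name is "scene" or "top"; returns a dict with "pixels" (384x512x3 uint8, red, green, blue), "range_z" (384x512 float32, m along the optical axis (not along the pixel's ray), 0 where there is no reading), "fx", "fy", "cx", "cy" (pixels), "world_from_camera" (4x4, takes a point from camera to world coordinates). Camera axes: x right, y up, looking along -z (the intrinsics and any distortion apply to the point x, -y, -z); pixel columns grow to the right and rows downward; lengths in m; the calibration is good to about 2 mm. A picture is of the moment at which its call begins.
- finish_job(): hands the job in; it is judged then, once.
Trained networks look in a picture, given as the dict that the camera call returned (one of the last four; its "shot" number tells which), for a name from the list of things; names that differ only in an ending like _2 or _b are one class to them, and where a whole thing is asked for, a point or a joint stands for the part that bears it (a point fixed in the world has none). Each returns a list of dicts, best first, with "conf" (0 to 1); they miss things now and then, are a little off and sometimes report something else, mostly with a low value. They report only what shows in the picture. A call takes as long as a camera call. They do not tell look-alikes from the thing itself.
- vision.recognise(picture, thing): "bbox" ([left, top, right, bottom] in pixels, round what is visible of it).
- vision.pinpoint(picture, thing): "location" ([column, row] in pixels: a listed point, or the origin of a listed thing).
The state is a dict: "clock": time; "joint_pos": joint angles; "qd": joint speeds; "joint_efforts": joint torques, N m; "position": TCP position; "tool_rot": TCP orientation; "wrist_force": force on the tool from outside, world axes, zero at the start; "wrist_torque": the same for the moment, N m; "finger_gap": finger opening in m; "finger_force": force on a finger pad.
Only numpy, scipy, OpenCV 4.12 (cv2) and the standard library are available. Lean on these libraries where they do the work, as an engineer would, in place of code of your own. Each camera call takes 0.05 s, during which the arm holds its last target. There are 200 camera calls.

## Working session

There is one attempt and no reset: what is moved stays moved. The work goes in short steps, Python scripts to look and compute and a tool call to move; the robot and the scene stay as the last step left them, time stands still between calls to the robot, and variables do not carry over. Pictures are saved under pics/ and viewed, at most 10 in all, crops included, and the job is handed in when it is done.

Besides the shell and the picture viewer there is one more tool, called after "Request:" as name([rows], argument=value, ...), one row to a line, values as JSON. send_rows: Moves the arm, as the interface text tells. Shifts and turns lie within -1 to 1; 1 stands for 0.025 m of shift or 0.08 rad of turn. Its arguments: {"type":"object","properties":{"plan":{"type":"array"}},"required":["plan"]}

```bash
mkdir -p pics
cat > h.py <<'E'
import numpy as np, cv2
from cell import telemetry, vision, finish_job, ctrl
def save(p,n,box=None,s=1):
    im=cv2.cvtColor(p["pixels"],cv2.COLOR_RGB2BGR)
    if box: im=im[box[1]:box[3],box[0]:box[2]]
    cv2.imwrite("pics/"+n,cv2.resize(im,None,fx=s,fy=s,interpolation=cv2.INTER_CUBIC))
def world(p,u,v,z=None,d=None):
    """pixel -> world, by depth or on plane height z"""
    T=np.array(p["world_from_camera"])
    r=np.array([(u-p["cx"])/p["fx"],-(v-p["cy"])/p["fy"],-1.])
    if z is not None: 
        w=T[:3,:3]@r; return T[:3,3]+w*(z-T[2,3])/w[2]
    if d is None: d=p["range_z"][int(round(v)),int(round(u))]
    return T[:3,:3]@(r*d)+T[:3,3]
def cloud(p):
    v,u=np.mgrid[0:384,0:512]; d=p["range_z"]
    r=np.stack([(u-p["cx"])/p["fx"]*d,-(v-p["cy"])/p["fy"]*d,-d],-1)
    T=np.array(p["world_from_camera"]); return r@T[:3,:3].T+T[:3,3]
E
python3 - <<'E'
from h import *
s=telemetry.observe(); print(s["clock"],s["position"],s["tool_rot"],ctrl.grip_point_offset)
for n in("scene","top"):
    p=vision.read_camera(n); save(p,n+"0.png",s=1.5); print(n,np.round(p["world_from_camera"],3).tolist())
    print([k for k in p if k not in("pixels","range_z")])
    for t in("station","ledge","hinge","rest_bar","canvas","paint_pot","paint_tube"):
        r=vision.pinpoint(p,t)[:3]; print(t,[(x["conf"],np.round(x["location"]).tolist(),np.round(world(p,*x["location"]),3).tolist()) for x in r if 0<=x["location"][0]<511 and 0<=x["location"][1]<383])
E
```

```text
0.0 [ 0.17726859 -0.59849389  0.22996883] [-1.19085328e-03  9.89667992e-01  1.43373104e-01 -3.71886471e-05] 0.0187
scene [[-0.081, -0.574, 0.815, 1.368], [0.997, -0.057, 0.059, 0.064], [0.013, 0.817, 0.577, 0.753], [0.0, 0.0, 0.0, 1.0]]
['fx', 'fy', 'cx', 'cy', 'world_from_camera', 'shot']
station [(0.79, [260.0, 271.0], [0.662, 0.038, 0.012])]
ledge [(0.91, [261.0, 279.0], [0.688, 0.041, 0.01])]
hinge [(0.94, [268.0, 265.0], [0.647, 0.058, 0.023]), (0.59, [423.0, 291.0], [0.709, 0.434, 0.033]), (0.41, [337.0, 271.0], [0.658, 0.235, 0.028])]
rest_bar [(0.94, [262.0, 185.0], [0.572, 0.033, 0.222])]
canvas [(0.9, [260.0, 252.0], [0.611, 0.034, 0.033]), (0.61, [242.0, 204.0], [0.375, -0.039, 0.013]), (0.59, [299.0, 201.0], [0.339, 0.145, 0.012])]
paint_pot [(0.72, [333.0, 271.0], [0.657, 0.225, 0.027])]
paint_tube [(0.64, [413.0, 248.0], [0.571, 0.442, 0.044]), (0.57, [191.0, 264.0], [0.67, -0.141, 0.032]), (0.18, [372.0, 221.0], [0.435, 0.36, 0.021])]
top [[0.011, 0.996, -0.094, 0.424], [-1.0, 0.012, 0.014, 0.013], [0.015, 0.094, 0.995, 1.232], [0.0, 0.0, 0.0, 1.0]]
['fx', 'fy', 'cx', 'cy', 'world_from_camera', 'shot']
station [(0.55, [250.0, 149.0], [0.643, 0.04, 0.028])]
ledge [(0.84, [247.0, 136.0], [0.687, 0.05, 0.012])]
hinge [(0.84, [245.0, 118.0], [0.751, 0.057, 0.009])]
rest_bar [(0.88, [251.0, 165.0], [0.564, 0.033, 0.221])]
canvas [(0.96, [216.0, 251.0], [0.315, 0.143, 0.011]), (0.95, [252.0, 163.0], [0.569, 0.029, 0.219]), (0.6, [248.0, 148.0], [0.646, 0.046, 0.029])]
paint_pot [(0.53, [389.0, 183.0], [0.532, -0.389, 0.084]), (0.44, [190.0, 151.0], [0.629, 0.226, 0.062]), (0.28, [128.0, 139.0], [0.659, 0.415, 0.079])]
paint_tube [(0.55, [246.0, 137.0], [0.684, 0.054, 0.011]), (0.5, [311.0, 148.0], [0.647, -0.158, 0.029])]
```

View pics/scene0.png

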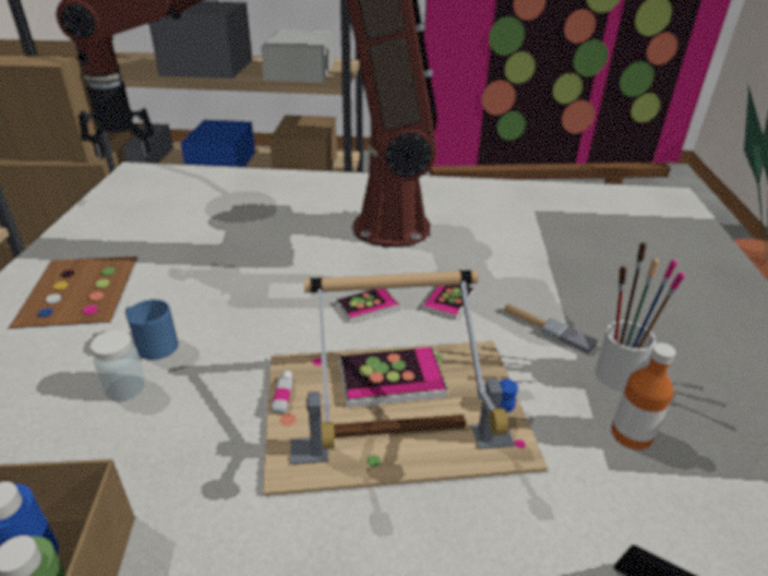

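View pics/top0.png

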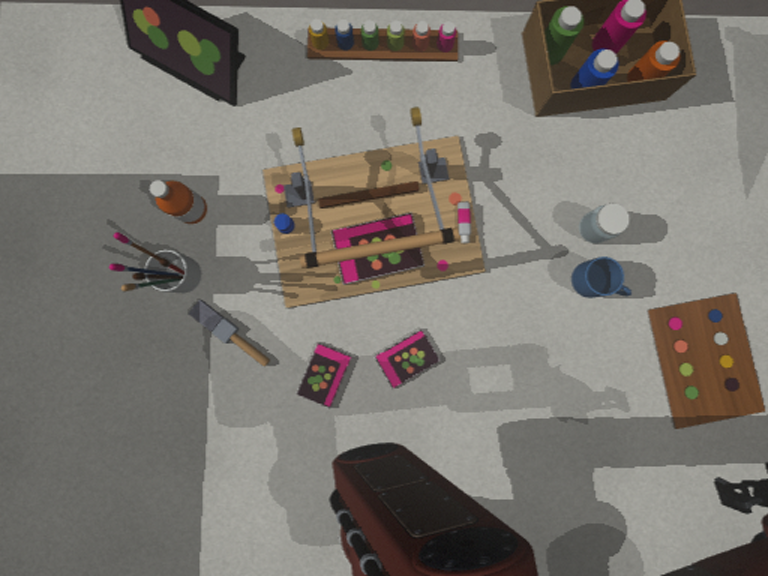

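The scene view shows the station in the middle, with the canvas on the board at about (260,250) native and the rest bar above it at (262,185). In the top view, these could be taken for the canvas:
- The canvas on the board at (252,165)
- Two smaller ones on the table at (217,250) and (273,239)
- A large framed one at (120,33)

I choose the one on the board, and will check its size by depth and in a crop.

Run:
```python
from h import *
P=[vision.read_camera(n) for n in("scene","top")]
save(P[1],"crop1.png",(165,65,340,215),4)
C=[cloud(p) for p in P]
def rect(pts,n):
    r=cv2.minAreaRect(pts[:,:2].astype(np.float32)*1000); print(n,len(pts),np.round(r[0],1),np.round(r[1],1),round(r[2],1),"box",np.round(cv2.boxPoints(r)).tolist(),"z",np.round(np.median(pts[:,2]),4))
for n,c,p in zip(("scene","top"),C,P):
    q=c.reshape(-1,3); col=p["pixels"].reshape(-1,3).astype(int)
    reg=(q[:,0]>.42)&(q[:,0]<.86)&(abs(q[:,1]-.04)<.27)&(p["range_z"].ravel()>0)
    bar=q[reg&(q[:,2]>.195)&(q[:,2]<.24)&(q[:,0]<.63)&(q[:,1]<.2)]
    rect(bar,n+" bar"); print(bar[:,2].max())
    def comp(mask,near):
        m=(mask.reshape(384,512)*255).astype(np.uint8); m=cv2.morphologyEx(m,cv2.MORPH_OPEN,np.ones((2,2)))
        k,l=cv2.connectedComponents(m); a=np.bincount(l.ravel()); a[0]=0; i=a.argmax(); return q[(l==i).ravel()]
    wood=(col[:,0]>col[:,2]+35)
    b=comp(reg&(abs(q[:,2]-.012)<.007)&wood,None); rect(b,n+" board")
    cv=q[reg&(abs(q[:,2]-.03)<.006)&(abs(q[:,1]-.04)<.10)&(q[:,0]<.69)&(q[:,0]>.5)]; rect(cv,n+" canvas")
    pk=q[reg&(q[:,2]>.118)&(q[:,2]<.135)&(q[:,0]>.68)]
    print("posts",[np.round(np.median(pk[s],0),3).tolist() for s in (pk[:,1]>.04,pk[:,1]<.04)])
```

```text
scene bar 1198 [583.7  30.1] [ 53.8 289.7] 9.2 box [[534.0, 169.0], [580.0, -117.0], [634.0, -109.0], [587.0, 177.0]] z 0.2174
0.22606654097198375
scene board 6197 [928.6 102.6] [848.8 443. ] 10.9 box [[470.0, 240.0], [554.0, -195.0], [1387.0, -35.0], [1304.0, 400.0]] z 0.0121
scene canvas 2098 [620.2  39.9] [177.6 180.2] 12.4 box [[514.0, 109.0], [553.0, -67.0], [726.0, -29.0], [688.0, 147.0]] z 0.0307
posts [[0.724, 0.186, 0.128], [0.773, -0.067, 0.129]]
top bar 994 [578.4  30.2] [ 53.1 289.4] 10.9 box [[525.0, 167.0], [580.0, -117.0], [632.0, -107.0], [577.0, 177.0]] z 0.2196
0.22855370708366607
top board 3185 [614.6  32.8] [382.5 267. ] 11.1 box [[401.0, 127.0], [453.0, -135.0], [828.0, -62.0], [777.0, 200.0]] z 0.0109
top canvas 1545 [619.9  41.9] [180.5 179.7] 13.6 box [[511.0, 108.0], [553.0, -67.0], [729.0, -24.0], [686.0, 151.0]] z 0.0294
posts [[0.715, 0.187, 0.128], [0.766, -0.063, 0.127]]
```

View pics/crop1.png

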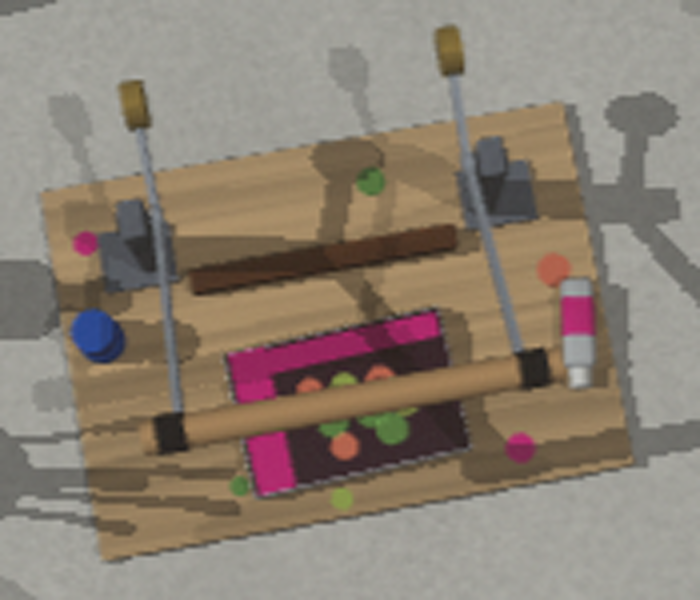

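The crop confirms the choice: the board canvas is pink-edged and about 180 mm wide (the loose ones are smaller), with its back edge from (230,355) to (437,312) and the ledge from (190,285) to (455,235). The geometry works out as:
- **Station:** origin about (0.646, 0.042), yaw about 0.19.
- **Canvas:** at station x about -0.055, y about 0, yaw about +0.03.

First I move in front of the bar with the fingers shut.

Request:
send_rows([
  [[0,0,0,0,0,1,0],[0,0,0,0,0,0.2,0],[0.7,-1,0,0,0,0,0],[0.7,-1,0,0,0,0,0],[0.7,-1,0,0,0,0,0],[0.7,-1,0,0,0,0,0],[0.7,-1,0,0,0,0,0],[0.7,-1,0,0,0,0,0],[0.7,-1,0,0,0,0,0],[0.7,-1,0,0,0,0,0],[0.7,-1,0,0,0,0,0],[0.7,-1,0,0,0,0,0]],
])

```text
clock: 1.9
position: [0.3019, -0.3192, 0.2315]
tool_rot: [0.0, 0.995, 0.096, 0.0]
wrist_force: [0.3, 0.1, 0.7]
finger_gap: 0.0003
finger_force: 0.0
```

Request:
send_rows([
  [[0.7,-1,0,0,0,0,0],[0.7,-1,0,0,0,0,0],[0.7,-1,0,0,0,0,0],[0.7,-1,0,0,0,0,0],[0.7,-1,0,0,0,0,0],[0.7,-1,0,0,0,0,0],[0.7,-1,0,0,0,0,0],[0.7,-1,0,0,0,0,0],[0.7,-1,0,0,0,0,0],[0.7,-1,0,0,0,0,0],[0.7,-1,0,0,0,0,0],[0,-0.6,0,0,0,0,0]],
])

```text
clock: 2.9
position: [0.4371, 0.0034, 0.2319]
tool_rot: [-0.0, 0.995, 0.097, 0.001]
wrist_force: [-0.5, -0.3, -0.6]
finger_gap: 0.0002
finger_force: 0.0
```

Request:
send_rows([
  [[0,0,0,0,1,0,0],[0,0,0,0,1,0,0],[0,0,0,0,1,0,0],[0,0,0,0,1,0,0],[0,0,0,0,1,0,0],[0,0,0,0,1,0,0],[0,0,0,0,1,0,0],[0,0,0,0,1,0,0],[0,0,0,0,1,0,0],[0,0,0,0,0.8,0,0],[0,0,0,0,0,0,0]],
])

```text
clock: 3.82
position: [0.4347, 0.0002, 0.231]
tool_rot: [-0.036, 0.92, 0.088, 0.381]
wrist_force: [-1.0, -0.0, -0.4]
finger_gap: -0.0001
finger_force: 0.0
```

```bash
cat >> h.py <<'E'
O=np.array([.646,.042]); Y=.19; R=np.array([[np.cos(Y),np.sin(Y)],[-np.sin(Y),np.cos(Y)]])
def st(w): return np.round(np.r_[R@(np.array(w[:2])-O),w[2]],4)
def tool():
    from scipy.spatial.transform import Rotation as Q
    s=telemetry.observe(); q=s["tool_rot"]; M=Q.from_quat(np.r_[q[1:],q[0]]).as_matrix()
    M[:2]=R@M[:2]; print("t",round(s["clock"],2),"TCP st",st(s["position"]),"axes st x,y,z",np.round(M.T,3).tolist(),"F",np.round(s["wrist_force"],2),"gap",round(float(s["finger_gap"]),4),"j",np.round(s["joint_pos"],2))
E
python3 - <<'E'
from h import *
tool()
p=vision.read_camera("top"); r=vision.pinpoint(p,"rest_bar")[0]; print(r["conf"],st(world(p,*r["location"])))
E
```

```text
t 3.82 TCP st [-0.2154 -0.0012  0.231 ] axes st x,y,z [[0.707, 0.001, 0.707], [0.0, -1.0, 0.001], [0.707, -0.0, -0.707]] F [-1.   -0.   -0.43] gap -0.0001 j [-0.49 -0.77  2.55  0.65  0.82  0.57]
0.93 [-0.0844 -0.0029  0.2203]
```

Request:
send_rows([
  [[0,0,0.7,0,0,0,0],[0,0,0.8,0,0,0,0],[0,0,0.8,0,0,0,0],[0,0,0.8,0,0,0,0],[0,0,0.8,0,0,0,0],[0,0,0.8,0,0,0,0],[0,0,0.8,0,0,0,0],[0,0,0,0,0,0,0],[0.6,0,0,0,0,0,0],[0.6,0,0,0,0,0,0],[0.4,0,0,0,0,0,0],[0.2,0,0,0,0,0,0]],
])

```text
clock: 4.92
position: [0.5636, 0.0257, 0.1684]
tool_rot: [-0.036, 0.919, 0.089, 0.382]
wrist_force: [-0.6, -0.5, -0.2]
finger_gap: 0.0005
finger_force: 0.0
```

Run:
```python
from h import *
tool()
p=vision.read_camera("scene"); save(p,"s2.png",(150,110,400,330),3)
```

```text
t 4.92 TCP st [-0.0839 -0.0004  0.1684] axes st x,y,z [[0.706, 0.004, 0.708], [0.003, -1.0, 0.002], [0.708, 0.001, -0.706]] F [-0.61 -0.49 -0.21] gap 0.0005 j [-0.24 -0.19  2.34  0.9   0.39  0.39]
```

View pics/s2.png

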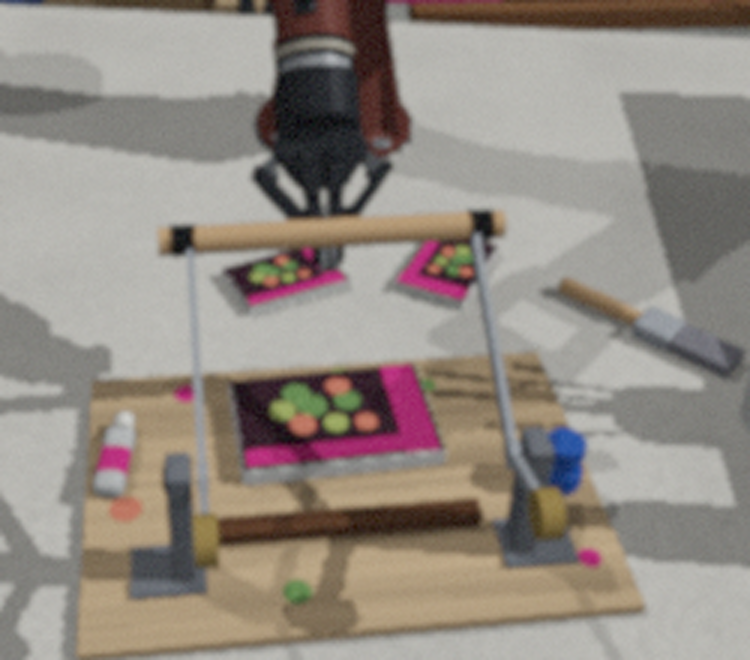

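The view shows the shut fingers just under and in front of the bar, with the tips showing below it at crop (330,258). They are not touching yet, so I push along the arc.

Request:
send_rows([
  [[0.2,0,0,0,0,0,0],[0.2,0,0,0,0,0,0],[0.2,0,0,0,0,0,0],[0.3,0,-0.05,0,0,0,0],[0.3,0,-0.05,0,0,0,0],[0.3,0,-0.05,0,0,0,0],[0.3,0,-0.05,0,0,0,0],[0.3,0,-0.05,0,0,0,0],[0.3,0,0,0,0,0,0],[0.3,0,0,0,0,0,0],[0.3,0,0,0,0,0,0],[0.3,0,0,0,0,0,0]],
])

```text
clock: 5.97
position: [0.6148, 0.0359, 0.2282]
tool_rot: [-0.037, 0.92, 0.088, 0.38]
wrist_force: [-1.2, 0.4, -0.8]
finger_gap: 0.0005
finger_force: 0.6
```

Run:
```python
from h import *
tool()
p=vision.read_camera("scene"); r=vision.pinpoint(p,"rest_bar")[0]; print(r["conf"],r["location"],st(world(p,*r["location"])))
```

```text
t 5.97 TCP st [-3.180e-02 -1.000e-04  2.282e-01] axes st x,y,z [[0.709, 0.001, 0.705], [0.002, -1.0, -0.001], [0.705, 0.002, -0.709]] F [-1.22  0.4  -0.82] gap 0.0005 j [-0.19 -0.17  2.19  0.64  0.45  0.71]
0.73 [263.8, 179.4] [-2.330e-02 -2.000e-04  2.716e-01]
```

The bar is up at about 0.4 rad, so I keep going past the balance point.

Request:
send_rows([
  [[0.3,0,0.05,0,0,0,0],[0.3,0,0.05,0,0,0,0],[0.3,0,0.05,0,0,0,0],[0.3,0,0.1,0,0,0,0],[0.3,0,0.1,0,0,0,0],[0.3,0,0.1,0,0,0,0],[0.3,0,0.1,0,0,0,0],[0.3,0,0.15,0,0,0,0],[0.3,0,0.15,0,0,0,0],[0.3,0,0.15,0,0,0,0],[0.2,0,0.15,0,0,0,0],[0.1,0,0.1,0,0,0,0]],
])

```text
clock: 7.07
position: [0.6952, 0.0512, 0.2654]
tool_rot: [-0.036, 0.92, 0.089, 0.381]
wrist_force: [-0.7, 0.3, 0.3]
finger_gap: -0.0002
finger_force: 0.0
```

Run:
```python
from h import *
tool()
p=vision.read_camera("scene"); r=vision.pinpoint(p,"rest_bar")[0]; print(r["conf"],r["location"],st(world(p,*r["location"])))
```

```text
t 7.07 TCP st [ 0.05   -0.0003  0.2654] axes st x,y,z [[0.707, 0.002, 0.707], [0.002, -1.0, 0.0], [0.707, 0.001, -0.707]] F [-0.71  0.28  0.31] gap -0.0002 j [-0.12 -0.03  1.99  0.5   0.47  0.89]
0.77 [271.5, 183.8] [0.0553 0.0041 0.3112]
```

Request:
send_rows([
  [[0,0,0,0,0,0,0],[0,0,0,0,0,0,0],[0,0,0,0,0,0,0],[0,0,0,0,0,0,0],[0,0,0,0,0,0,0],[0,0,0,0,0,0,0],[0,0,0,0,0,0,0],[0,0,0,0,0,0,0],[0,0,0,0,0,0,0],[0,0,0,0,0,0,0],[0,0,0,0,0,0,0],[0,0,0,0,0,0,0]],
])

```text
clock: 8.17
position: [0.6939, 0.0511, 0.2645]
tool_rot: [-0.037, 0.92, 0.088, 0.38]
wrist_force: [0.1, -0.2, 0.2]
finger_gap: -0.0
finger_force: 0.0
```

Run:
```python
from h import *
tool()
p=vision.read_camera("scene"); r=vision.pinpoint(p,"rest_bar")[0]; print(r["conf"],r["location"],st(world(p,*r["location"])))
save(p,"s3.png",(150,110,400,330),3)
```

```text
t 8.17 TCP st [ 4.870e-02 -1.000e-04  2.645e-01] axes st x,y,z [[0.708, 0.001, 0.706], [0.002, -1.0, 0.0], [0.706, 0.001, -0.708]] F [ 0.12 -0.25  0.15] gap -0.0 j [-0.12 -0.03  1.99  0.5   0.47  0.89]
0.63 [274.8, 206.0] [ 0.1394 -0.0027  0.317 ]
```

View pics/s3.png

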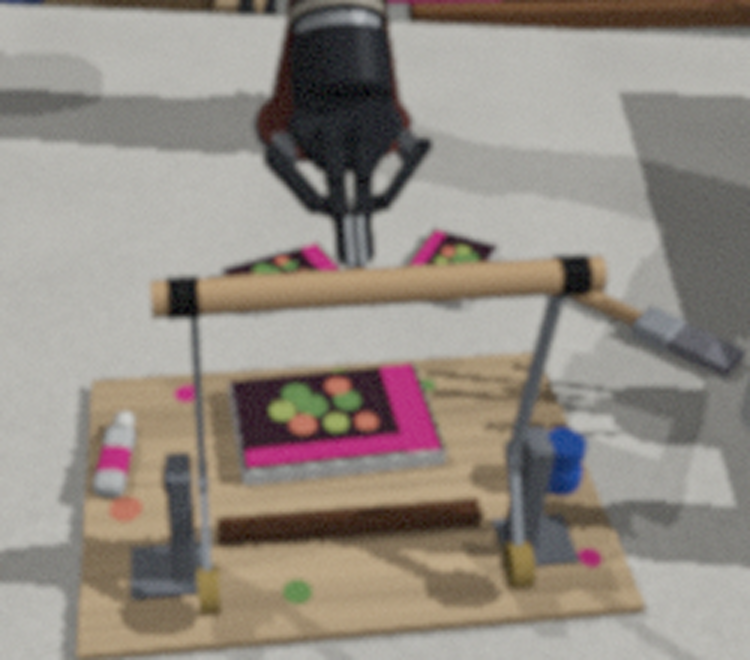

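The rest is raised: the bar is back at crop (380,285), z about 0.31, clear of the fingers at (355,240), and the canvas has not moved. Next I back off, bring the tool upright and open the fingers.

Request:
send_rows([
  [[-0.7,0,-0.7,0,0,0,0],[-0.7,0,-0.7,0,0,0,0],[-0.7,0,-0.7,0,0,0,0],[-0.7,0,-0.7,0,0,0,0],[-0.7,0,-0.7,0,0,0,0],[-0.7,0,-0.7,0,0,0,0],[-0.7,0,-0.7,0,0,0,0],[-0.7,0,-0.7,0,0,0,0],[-0.3,0,-0.3,0,0,0,0],[0,0,0,0,0,0,0]],
])

```text
clock: 9.1
position: [0.4877, 0.011, 0.2645]
tool_rot: [-0.036, 0.92, 0.088, 0.381]
wrist_force: [0.2, 0.6, -0.9]
finger_gap: -0.0001
finger_force: 0.0
```

Request:
send_rows([
  [[0,0,0,0,-1,0,85],[0,0,0,0,-1,0,85],[0,0,0,0,-1,0,85],[0,0,0,0,-1,0,85],[0,0,0,0,-1,0,85],[0,0,0,0,-1,0,85],[0,0,0,0,-1,0,85],[0,0,0,0,-1,0,85],[0,0,0,0,-1,0,85],[0,0,0,0,-0.8,0,85],[0,0,0,0,0,0,85]],
])

```text
clock: 10.02
position: [0.492, 0.0119, 0.2646]
tool_rot: [-0.0, 0.995, 0.096, -0.0]
wrist_force: [1.0, -0.2, -0.7]
finger_gap: 0.085
finger_force: 0.0
```

Run:
```python
from h import *
tool()
p=vision.read_camera("scene"); q=cloud(p).reshape(-1,3)
s=np.c_[(q[:,:2]-O)@R.T,q[:,2]]
for n,m in(("canvas",(s[:,0]>-.16)&(s[:,0]<.035)&(abs(s[:,1])<.125)&(abs(s[:,2]-.03)<.005)),("ledge",(s[:,0]>.045)&(s[:,0]<.085)&(abs(s[:,1])<.125)&(abs(s[:,2]-.029)<.004))):
    r=cv2.minAreaRect((s[m,:2]*1000).astype(np.float32)); print(n,m.sum(),np.round(r,1) if 0 else r, np.round(cv2.boxPoints(r)).tolist())
m=(abs(s[:,0]-.14)<.05)&(s[:,2]>.28)&(abs(s[:,1])<.11); print("bar",np.median(s[m],0))
```

```text
t 10.02 TCP st [-0.1569 -0.0004  0.2646] axes st x,y,z [[1.0, 0.003, -0.0], [0.003, -1.0, -0.0], [-0.0, 0.0, -1.0]] F [ 0.95 -0.16 -0.74] gap 0.085 j [-0.12 -0.1   1.88 -0.    1.36  1.26]
canvas 2079 ((-51.392181396484375, 2.2190399169921875), (124.15499877929688, 180.0850372314453), 2.925426483154297) [[-118.0, 89.0], [-109.0, -91.0], [15.0, -85.0], [6.0, 95.0]]
ledge 593 ((66.69554901123047, 0.745391845703125), (23.483867645263672, 218.03799438476562), 0.3068098723888397) [[54.0, 110.0], [56.0, -108.0], [79.0, -108.0], [78.0, 110.0]]
bar [ 0.14067049 -0.00288744  0.31936889]
```

Request:
send_rows([
  [[0,0,1,0,0,0,85],[0,0,1,0,0,0,85],[0,0,1,0,0,0,85],[0,0,1,0,0,0,85],[0,0,1,0,0,0,85],[0,0,1,0,0,0,85],[0,0,1,0,0,0,85],[0,0,1,0,0,0,85],[0,0,1,0,0,0,85],[0,0,0.8,0,0,0,85],[0,0,0.5,0,0,0,85],[0,0,0,0,0,0,85]],
])

```text
clock: 11.07
position: [0.4857, 0.0117, 0.0043]
tool_rot: [-0.001, 0.995, 0.096, -0.003]
wrist_force: [-0.8, 0.8, 0.2]
finger_gap: 0.0852
finger_force: 0.0
```

Run:
```python
from h import *
tool()
p=vision.read_camera("scene"); save(p,"s4.png",(150,110,400,330),3)
```

```text
t 11.07 TCP st [-0.1631  0.0005  0.0043] axes st x,y,z [[1.0, 0.001, -0.005], [0.001, -1.0, -0.002], [-0.005, 0.002, -1.0]] F [-0.79  0.79  0.24] gap 0.0852 j [-0.12  0.26  2.06  0.    0.83  1.26]
```

View pics/s4.png

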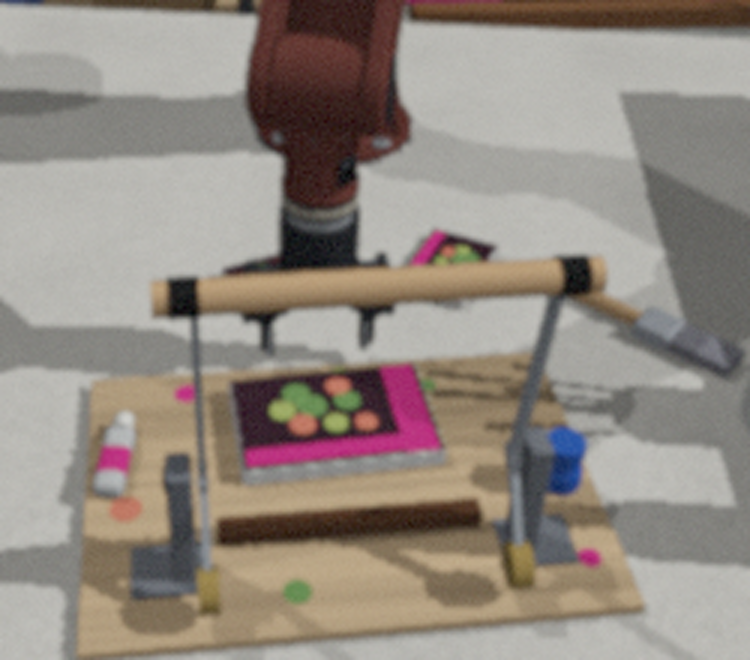

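The fingertips, at crop (267,345) and (367,340), stand in front of the canvas front edge, symmetric about its middle. Now I push.

Request:
send_rows([
  [[0.4,0,0,0,0,0,85],[0.4,0,0,0,0,0,85],[0.2,0,0,0,0,0,85],[0.2,0,0,0,0,0,85],[0.2,0,0,0,0,0,85],[0.2,0,0,0,0,0,85],[0.2,0,0,0,0,0,85],[0.2,0,0,0,0,0,85],[0.2,0,0,0,0,0,85],[0.2,0,0,0,0,0,85],[0.2,0,0,0,0,0,85],[0.2,0,0,0,0,0,85]],
])

```text
clock: 12.12
position: [0.5585, 0.0247, 0.0071]
tool_rot: [-0.0, 0.995, 0.096, 0.0]
wrist_force: [-0.6, -1.2, -0.2]
finger_gap: 0.0847
finger_force: 1.0
```

```bash
cat >> h.py <<'E'
def canvas():
    p=vision.read_camera("scene"); q=cloud(p).reshape(-1,3); s=np.c_[(q[:,:2]-O)@R.T,q[:,2]]
    col=p["pixels"].reshape(-1,3).astype(int)
    m=(s[:,0]>-.16)&(s[:,0]<.056)&(abs(s[:,1])<.125)&(abs(s[:,2]-.03)<.004)
    r=cv2.minAreaRect((s[m,:2]*1000).astype(np.float32)); print("canvas",np.round(cv2.boxPoints(r)).tolist(),r)
    m=(abs(s[:,0]-.14)<.05)&(s[:,2]>.28)&(abs(s[:,1])<.11); print("bar",np.round(np.median(s[m],0),3)); return p
E
python3 - <<'E'
from h import *
tool(); canvas()
E
```

```text
t 12.12 TCP st [-0.0892 -0.0004  0.0071] axes st x,y,z [[1.0, 0.002, 0.001], [0.002, -1.0, 0.0], [0.001, -0.0, -1.0]] F [-0.63 -1.25 -0.25] gap 0.0847 j [-0.08  0.38  1.89  0.    0.87  1.3 ]
canvas [[-98.0, 106.0], [-97.0, -90.0], [57.0, -89.0], [56.0, 107.0]] ((-20.7291259765625, 8.308029174804688), (153.88023376464844, 195.8560028076172), 0.2706172466278076)
bar [ 0.141 -0.003  0.319]
```

Request:
send_rows([
  [[0.15,0,0,0,0,0,85],[0.15,0,0,0,0,0,85],[0.1,0,0,0,0,0,85],[0.1,0,0,0,0,0,85],[0.1,0,0,0,0,0,85],[0.1,0,0,0,0,0,85],[0,0,0,0,0,0,85]],
])

```text
clock: 12.75
position: [0.5719, 0.0275, 0.007]
tool_rot: [0.0, 0.995, 0.096, -0.004]
wrist_force: [-10.0, -2.4, 7.8]
finger_gap: 0.0848
finger_force: 5.2
```

Run:
```python
from h import *
tool(); p=canvas(); save(p,"s5.png",(190,200,350,300),5)
```

```text
t 12.75 TCP st [-0.0755 -0.0003  0.007 ] axes st x,y,z [[1.0, 0.002, -0.008], [0.002, -1.0, -0.001], [-0.008, 0.001, -1.0]] F [-10.03  -2.4    7.83] gap 0.0848 j [-0.07  0.4   1.85 -0.    0.89  1.31]
canvas [[-84.0, 103.0], [-84.0, -90.0], [57.0, -89.0], [56.0, 104.0]] ((-13.89501953125, 7.127960205078125), (140.32318115234375, 193.12559509277344), 0.26300325989723206)
bar [ 0.141 -0.003  0.319]
```

View pics/s5.png

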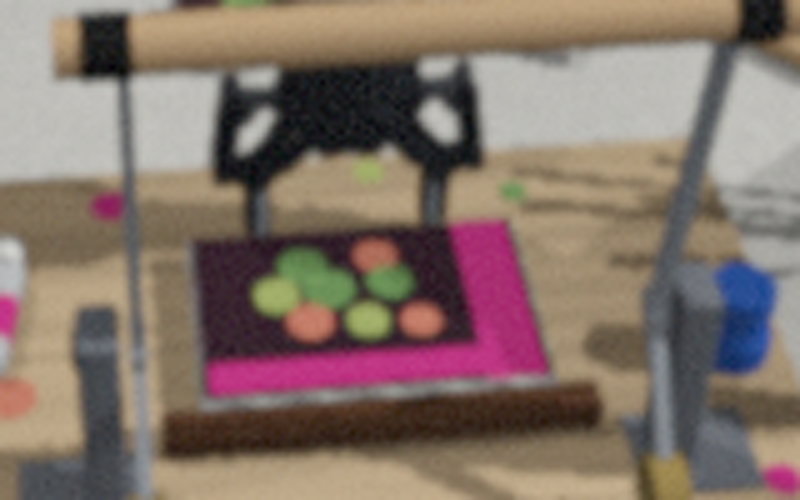

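The canvas looks parallel to and against the ledge, with only a thin strip of its back face showing at crop y about 395. The wrist force is 10 N. I nudge slightly further to confirm that it is at a stop.

Request:
send_rows([
  [[0.1,0,0,0,0,0,85],[0.1,0,0,0,0,0,85],[0,0,0,0,0,0,85],[0,0,0,0,0,0,85]],
])

```text
clock: 13.13
position: [0.5718, 0.0277, 0.0065]
tool_rot: [0.0, 0.995, 0.096, -0.01]
wrist_force: [-20.0, -5.3, 17.3]
finger_gap: 0.0852
finger_force: 10.8
```

Run:
```python
from h import *
tool()
```

```text
t 13.13 TCP st [-0.0756 -0.0001  0.0065] axes st x,y,z [[1.0, 0.003, -0.02], [0.003, -1.0, -0.001], [-0.02, 0.001, -1.0]] F [-20.02  -5.29  17.33] gap 0.0852 j [-0.07  0.41  1.85 -0.    0.91  1.31]
```

It is at a firm stop: the force doubled and the tool did not move. I back off straight and rise.

Request:
send_rows([
  [[-0.2,0,0,0,0,0,85],[-0.3,0,0,0,0,0,85],[-0.6,0,0,0,0,0,85],[-1,0,0,0,0,0,85],[-1,0,0,0,0,0,85],[-1,0,-0.5,0,0,0,85],[0,0,-1,0,0,0,85],[0,0,-1,0,0,0,85],[0,0,-1,0,0,0,85],[0,0,-1,0,0,0,85],[0,0,0,0,0,0,85]],
])

```text
clock: 14.05
position: [0.4852, 0.0089, 0.1263]
tool_rot: [0.001, 0.995, 0.096, 0.007]
wrist_force: [-0.1, 0.3, 1.0]
finger_gap: 0.0851
finger_force: 0.0
```

Run:
```python
from h import *
tool(); p=canvas(); save(p,"s6.png",(190,200,350,300),5)
```

```text
t 14.05 TCP st [-0.1641 -0.0021  0.1263] axes st x,y,z [[1.0, 0.002, 0.015], [0.002, -1.0, 0.004], [0.015, -0.004, -1.0]] F [-0.12  0.35  0.97] gap 0.0851 j [-0.13  0.03  2.03  0.    1.06  1.25]
canvas [[-66.0, 106.0], [-66.0, -90.0], [56.0, -89.0], [56.0, 107.0]] ((-5.096824645996094, 8.538841247558594), (122.0467529296875, 195.99571228027344), 0.06505376100540161)
bar [ 0.141 -0.003  0.319]
```

View pics/s6.png

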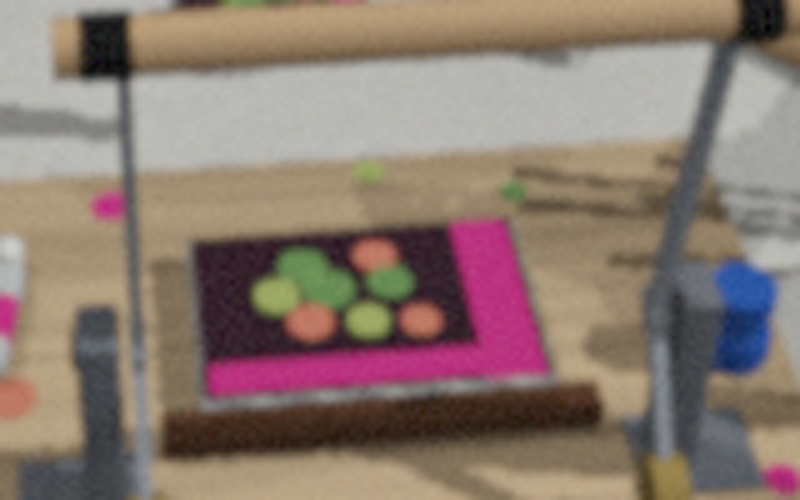

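The canvas lies parallel against the ledge. Its front edge reads -66 mm, where the ledge face itself reads about 55 mm, so that is 120 mm and flush. The rest is up and the arm is clear.

```bash
python3 -c "
from h import *
print(finish_job())"
```

```text
the job is handed in; nothing more can be done
None
```

The job is handed in, though the hand-in reported no verdict: in the last camera check the hand rest stood raised by itself, the canvas lay flush and parallel against the ledge, and the arm was clear of everything.

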